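Clamp the full bearing jar in the spinner with its cam lever

ROBOT

A 7-joint arm with a two-finger parallel gripper is mounted at the origin on the work surface. World frame = base frame: x ahead of the robot, y to its left, z up, the work surface at z = 0. Lengths are in m, angles in rad, forces in N, time in s.
With the tool pointing down it reaches from about 0.35 to 0.9 m from the base axis. Payload 7.2 kg.
Tool frame: the origin (TCP) lies between the finger pads; the fingertips stand 17 mm ahead of it and the grasp point (between the pads) lies 2 mm behind it; y points along the fingers, z is the direction in which the jaws open and shut, and the axes are right-handed (so a half turn about y gives the same grasp; the last joint's range is limited). The gripper opens to 85 mm and grips with 20 to 120 N. Pads are 22 mm wide; open, the fingers measure 114 mm over their backs; the gripper's body (76 mm by 85 mm) begins 54 mm behind the grasp point. The pads swing forward as they close: fully open they stand 13 mm farther back than shut.
Start: joints at [1.18, 0.411, -0.013, 1.596, 0.006, 1.134, -0.082], TCP at [0.198, -0.593, 0.248] pointing down, gripper open.
Joint ranges: [-2.95, 2.95], [-0.29, 1.99], [-1.47, 1.44], [0.14, 2.54], [-1.03, 4.17], [0.13, 1.85], [-2.86, 2.86]. Speed limits (rad/s): [2.39, 2.39, 3.01, 3.01, 3.14, 3.14, 3.14].

INTERFACE

Orientations are given as a 3x3 rotation matrix whose columns are the frame's x, y, z axes.
In Python, from station import robot, camera, workorder gives the robot as it stands.
- The arm moves only by the tool send_rows, never from a script. Its argument "moves" is a list of rows, each a list of 4 numbers: the shift along the tool's x, y, z in mm, then the turn about the tool's y in rad. A call has 1 to 8 rows; each row shifts and turns the commanded pose from where the row before left it, along the tool's axes as they then stand; what a row does not reach is not made up. A row lasts 1/12 s, in which the tool goes at most 41.7 mm and 7.16 degrees, less where a joint would pass 70% of its speed; a pose out of reach is approached as far as the arm can. A call with a gripper value outside its range is refused whole. "claw" is the opening, from 0 (shut) to 1 (fully open), set as the call begins (left out, the last holds). The fingers move at their own pace and stop on an object; the grip force is fixed at half the most. Time passes only in rows, so rows that do not move let the fingers close. It gives the time, the measured TCP pose, the force and the opening at its end, in the units of the state.
- robot.get_obs(): the state, without advancing time (a new reading comes with each control period).
- camera(name): name is "scene" or "top" or "wrist"; returns a dict with "pixels" (384x512x3 uint8, red, green, blue), "fx", "fy", "cx", "cy" (pixels), "k1" (the pictures are not rectified: a ray, as slopes to the right and down, at radius r is drawn at 1 + k1 r^2 times it, then the intrinsics apply), "camera_from_world" (4x4, takes a point from world to camera coordinates); the wrist camera has in their place "mount" (4x4, takes a point from camera to tool coordinates, whose origin is the TCP and whose axes are the tool frame's). Camera axes: x right, y up, looking along -z (the intrinsics and any distortion apply to the point x, -y, -z); pixel columns grow to the right and rows downward; lengths in m; the calibration is good to about 2 mm. A picture is of the moment at which its call begins: read the wrist's pose just before it. There is no depth.
- workorder.sign_off(): hands the job in, once; it reports no verdict.
The state is a dict: "clock": time; "qpos": joint angles; "joint_vel": joint speeds; "effort": joint torques, N m; "tool_pos": TCP position; "orientation": TCP orientation; "force": force on the tool from outside, world axes, zero at the start; "moment": the same for the moment, N m; "width": opening from 0.0 (shut) to 1.0 (fully open).
Only numpy, scipy, OpenCV 4.12 (cv2) and the standard library are available. Lean on these libraries where they do the work, as an engineer would, in place of code of your own. Each camera call takes 0.05 s, during which the arm holds its last target. There are 200 camera calls.

TASK

One of the three look-alike brown jars is full of bearings, the other two are empty: find the full one by its weight, stand it upright in the open clamp on top of the cream spinner and let go of it, then turn the clamp's cam lever, about a quarter turn, until the jar is drawn firmly against the V fence. Stop when you feel the lever stiffen, because forcing it cracks the glass. Tip no jar over, leave the empty jars standing upright on the table and everything else where it lies.

Things in the scene. Friction and masses are not known exactly. Their poses are not given: they have to be found in the camera images.
- jar1_center (a point): Brown glass jar with a tin lid, 58 mm across, 85 mm high (brown part 70, lid 55 mm across). The point is its centre, 42.5 mm above its foot. The three jars are opaque and look exactly alike: one, not always the same, is full of bearings (0.5 to 0.8 kg in all), the other two are empty (about 0.16 kg each). Only lifting tells which.
- jar2_center (a point): A jar just like jar1; its centre, 42.5 mm above its foot.
- jar3_center (a point): A jar just like jar1; its centre, 42.5 mm above its foot.
- spinner: Boxy cream bearing spinner, fixed, 170 x 270 x 90 mm, origin under its centre. On its top: the jar clamp. Along its +y come the cam lever, the jaw with its rubber pad, the floor plate, the V-shaped fence. The fence was screwed down anywhere within 7 mm either way along y, so the jar begins to be squeezed at a cam angle between 1.0 and 1.9 rad that only shows while turning.
- clamp_spot (a point): Where to centre the jar's foot: on the upper face of the clamp's floor plate, 94 mm above the table, with at least 6 mm of play all round when the clamp is open. +y points from the jaw to the fence, z up. Jaw and fence stand up to 20 mm above the plate: keep the fingertips more than 22 mm above the jar's foot, with the fingers on the jar's two x sides, which are free.
- plate: The clamp's aluminium floor plate, 76 x 70 x 4 mm, on the spinner's top; origin under its centre. A jar in the clamp stands on it.
- pad: Rubber face of the sliding jaw, 34 mm wide, 16 mm high; origin at the bottom middle of its front face, which looks to the fence. The jaw advances 18 mm per rad of cam and pushes the jar against the fence; from then on the sprung pad gives way (6 N per mm) and squeezes the harder the further the cam is turned. 12 to 35 N is a firm hold, above 50 N cracks the glass.
- cam (a joint): Angle of the cam lever, rad: 0 = clamp fully open, lever along -x of clamp_spot; grows counterclockwise seen from above; 1.57 = lever along -y. Starts at 0 to 0.2, end stop 2.5, tight after about a quarter turn. Steady friction, about 5 N at the knob; it stays where it is left (after a hard squeeze it springs back a little).
- cam_pivot (a point): Point on the cam's vertical axis at the level of the spinner's top, 90 mm above the table; axes as clamp_spot, from which it lies 116 mm along -y.
- cam_knob (a point): Middle of the upright black round knob, 18 mm thick, at the end of the cam lever, 60 mm from the cam's axis, 136 mm above the table; free from 13 mm below to 18 mm above this point. May be pinched from above and turns in the fingers. Once the jar is pinched the push needed here rises 1 N per 2 to 3 mm of travel: stop 4 to 8 N above the free-running push; 12 N is too much.
- wheel1: Bystander, loose, to be left where it lies: skate wheel lying flat, 76 mm across, 32 mm high; origin under its centre.
- wheel2: Bystander, loose, to be left where it lies: another such skate wheel.
- puller: Bystander, loose, to be left where it lies: red anodized bearing puller lying flat, 123 x 80 mm, 22 mm high, origin under its body.
- skatetool: Bystander, loose, to be left where it lies: yellow plastic T-shaped skate tool lying flat, about 140 x 70 x 12 mm, origin under its middle.
- dish: Bystander, loose, to be left where it lies: small steel dish, 72 mm across, 24 mm high, origin under its centre.
- brush: Bystander, loose, to be left where it lies: cleaning brush, 160 mm long, lying flat.
- oiler: Bystander, loose, to be left where it lies: small white oil bottle, 40 mm across, 110 mm high, origin under its centre.

How it is judged:
By the outcome, as a careful person would: the job done as asked, in the order asked, and still so for the second after the job is handed in, with the robot touching nothing.
It also fails if it takes over 72 s, if anything falls off the work surface, if the arm or the gripper's body presses on something with over 40 N, if the wrist force passes 120 N, or if a joint passes its speed limit or range.

## Working session

There is one attempt and no reset: what is moved stays moved. The work goes in short steps, Python scripts to look and compute and a tool call to move; the robot and the scene stay as the last step left them, time stands still between calls to the robot, and variables do not carry over. Pictures are saved under pics/ and viewed, about 8 in all and at most 12, crops included, and the job is handed in when it is done.

Besides the shell and the picture viewer there is one more tool, called in YAML: its name, and indented under it one key for each argument. send_rows: Moves the arm, as the interface text tells. Its arguments: {"type":"object","properties":{"moves":{"type":"array","items":{"type":"array","items":{"type":"number"}}},"claw":{"type":"number"}},"required":["moves"]}

```bash
mkdir -p pics; ls; cat > h.py <<'E'
import numpy as np, cv2
from station import robot, camera, workorder
def snap(n,f):
    c=camera(n); cv2.imwrite('pics/'+f,cv2.cvtColor(c['pixels'],cv2.COLOR_RGB2BGR)); return c
def K(c): return np.array([[c['fx'],0,c['cx']],[0,c['fy'],c['cy']],[0,0,1.]]),np.array([c['k1'],0,0,0.])
def T(c,o=None):
    if 'camera_from_world' in c: return np.array(c['camera_from_world'])
    W=np.eye(4);W[:3,:3]=o['orientation'];W[:3,3]=o['tool_pos'];return np.linalg.inv(W@np.array(c['mount']))
def onplane(c,uv,z,o=None):
    k,d=K(c);p=cv2.undistortPoints(np.array(uv,float).reshape(-1,1,2),k,d).reshape(-1,2)
    M=np.linalg.inv(T(c,o));r=np.c_[p[:,0],-p[:,1],-np.ones(len(p))]@M[:3,:3].T
    s=(np.array(z)-M[2,3])/r[:,2];return M[:3,3]+r*s[:,None]
def proj(c,P,o=None):
    t=T(c,o);q=np.atleast_2d(P)@t[:3,:3].T+t[:3,3];k,d=K(c)
    return cv2.projectPoints((q*[1,-1,-1]).reshape(-1,1,3),np.zeros(3),np.zeros(3),k,d)[0].reshape(-1,2)
E
python3 - <<'E'
from h import *
o=robot.get_obs();print(o['clock'],o['orientation'],o['force'],o['tool_pos'])
a=snap('top','top.png');b=snap('scene','scene.png')
for c in(a,b):
    M=np.linalg.inv(T(c));print(M[:3,3],-M[:3,2],c['fx'],c['k1'])
E
```

```text
pics
0.0 [[-9.48343982e-01 -6.41645242e-04  3.17243250e-01]
 [-3.17243881e-01  1.58169476e-03 -9.48342669e-01]
 [ 1.06717574e-04 -9.99998543e-01 -1.70354874e-03]] [ 0.11616086  0.28172368 -0.59341546] [ 0.19807207 -0.59226438  0.24741522]
[0.40178107 0.03887865 1.53998887] [ 0.11670525  0.00351285 -0.99316038] 491.4104526263721 -0.21202783951950635
[ 0.87804246 -0.54557206  1.08794265] [-0.25084337  0.51651096 -0.81871487] 470.97442927385646 -0.08002830753356066
```

View pics/top.png

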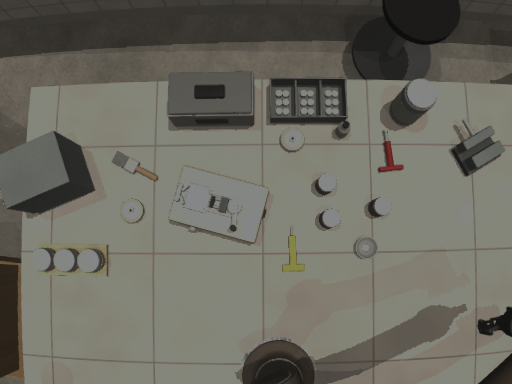

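View pics/scene.png

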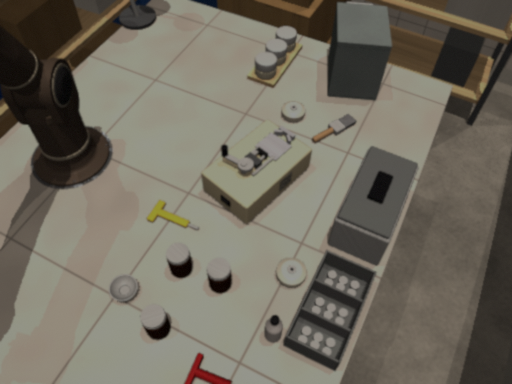

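Top: robot base at bottom (279,375), spinner at about (219,204), jars at (326,184), (331,218) and (380,207), with the tool at the right edge. Scene: spinner at (258,170), black knob near (225,150). Next I'll zoom in on the spinner in both views and on the jars.

```bash
python3 - <<'E'
import cv2,numpy as np
from h import *
a=cv2.imread('pics/top.png');b=cv2.imread('pics/scene.png')
z=lambda m,x0,y0,w,h,s:cv2.resize(m[y0:y0+h,x0:x0+w],None,fx=s,fy=s,interpolation=cv2.INTER_CUBIC)
L=np.vstack([z(a,165,160,110,90,4),z(a,310,165,88,70,5)[:,:440][:240]])
R=z(b,195,110,120,110,3)
R2=z(b,130,235,120,110,3)[:270]
R=np.vstack([R,R2]);L=L[:600];R=R[:600]
out=np.full((600,800,3),0,np.uint8);out[:L.shape[0],:440]=L;out[:R.shape[0],440:800]=R
cv2.imwrite('pics/crop.png',np.clip(out*1.6,0,255).astype(np.uint8))
E
```

```text
(no output)
```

View pics/crop.png

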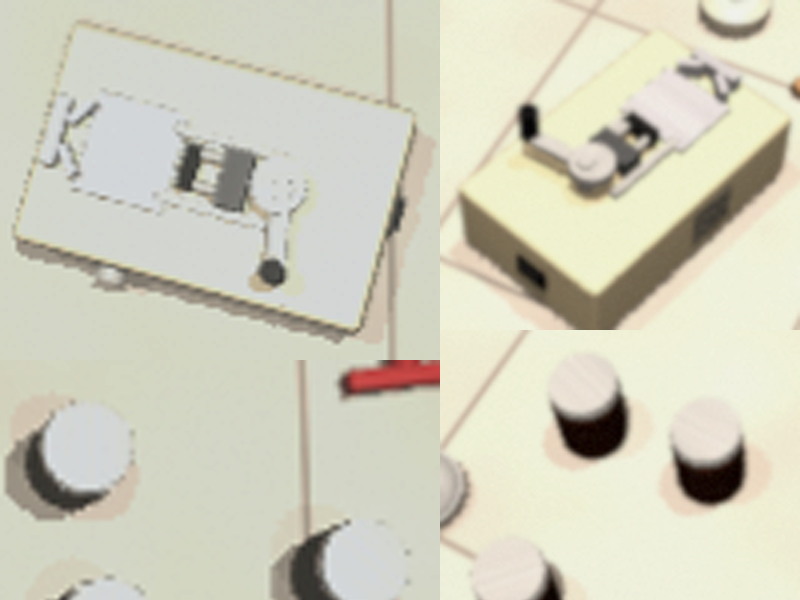

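```bash
cat > m.py <<'E'
from h import *
def lids(c,cent,z=0.085,r=16):
    im=c['pixels'];hs=cv2.cvtColor(im,cv2.COLOR_RGB2HSV)
    out=[]
    for u,v in cent:
        x0,y0=u-r,v-r;s=hs[y0:y0+2*r,x0:x0+2*r].astype(int)
        m=((s[...,1]<22)&(s[...,2]>100)).astype(np.uint8)
        m=cv2.morphologyEx(m,cv2.MORPH_OPEN,np.ones((3,3)))
        n,l,st,ce=cv2.connectedComponentsWithStats(m);i=1+np.argmax(st[1:,4])
        cs,_=cv2.findContours((l==i).astype(np.uint8),0,1);(e,ax,_)=cv2.fitEllipse(cv2.convexHull(max(cs,key=len)))
        uv=(e[0]+x0,e[1]+y0);out.append((np.round(uv,1),st[i,4],np.round(ax,1),onplane(c,uv,z)[0].round(4)))
    return out
E
python3 - <<'E'
from m import *
a=camera('top');b=camera('scene')
im=a['pixels'];hs=cv2.cvtColor(im,cv2.COLOR_RGB2HSV)
print('lid,table,spin',hs[182,327],hs[182,300],hs[240,280],hs[180,190])
print(lids(a,[(327,182),(331,217),(382,206)]))
print('scene lid/table',[cv2.cvtColor(b['pixels'],cv2.COLOR_RGB2HSV)[p] for p in[(252,178),(230,240)]])
for uv in [(178,252),(219,268),(154,317)]: print('scene rough',uv,onplane(b,uv,.085)[0].round(3))
f=lambda p:np.array(p)/4+[164.6,159.6]
C=onplane(a,[f(p) for p in[(80,22),(415,115),(358,330),(15,238)]],.09)
print('spinner top',C.round(4),np.linalg.norm(C-np.roll(C,-1,0),axis=1),C.mean(0))
print('pivot',onplane(a,f((278,186)),.105),'knob',onplane(a,f((272,271)),.154))
g=lambda p:np.array(p)/3+np.array([195-440/3,110])
print('scene knob top',onplane(b,g((529,108)),.154),'pivot',onplane(b,g((592,158)),.105))
print('plate c top',onplane(a,f((128,150)),.094))
for n,uv in dict(w1=(292,140),w2=(132,210),oiler=(344,128),dish=(366,248)).items(): print(n,onplane(a,uv,.03)[0].round(3))
print('tool',onplane(a,[(293,228),(293,268),(282,268),(304,268)],.01).round(3),'red',onplane(a,[(402,168),(380,170),(386,131)],.02).round(3))
E
```

```text
lid,table,spin [ 90   4 133] [ 35  23 134] [ 35  21 134] [ 40  11 134]
[(array([327.4, 181.8]), np.int32(260), array([17.8, 18.6]), array([ 0.5952, -0.15  ,  0.085 ])), (array([328.1, 204.5]), np.int32(382), array([22.8, 45.6]), array([ 0.5272, -0.1507,  0.085 ])), (array([385.9, 199.7]), np.int32(559), array([27.4, 37.8]), array([ 0.5401, -0.3269,  0.085 ]))]
scene lid/table [array([ 17,  24, 146], dtype=uint8), array([ 32,  27, 150], dtype=uint8)]
scene rough (178, 252) [ 0.491 -0.16   0.085]
scene rough (219, 268) [ 0.598 -0.152  0.085]
scene rough (154, 317) [ 0.529 -0.321  0.085]
spinner top [[0.6478 0.2786 0.09  ]
 [0.5759 0.0272 0.09  ]
 [0.4169 0.0701 0.09  ]
 [0.4854 0.3255 0.09  ]] [0.26147261 0.16468895 0.26438729 0.16905368] [0.5315381  0.17532723 0.09      ]
pivot [[0.52229297 0.12805243 0.105     ]] knob [[0.45802901 0.12923144 0.154     ]]
scene knob top [[0.46078085 0.12918037 0.154     ]] pivot [[0.51638667 0.13975341 0.105     ]]
plate c top [[0.55050598 0.24046148 0.094     ]]
w1 [ 0.736 -0.049  0.03 ]
w2 [0.517 0.454 0.03 ]
oiler [ 0.774 -0.214  0.03 ]
dish [ 0.396 -0.274  0.03 ]
tool [[ 0.461 -0.049  0.01 ]
 [ 0.337 -0.048  0.01 ]
 [ 0.337 -0.014  0.01 ]
 [ 0.336 -0.082  0.01 ]] red [[ 0.647 -0.4    0.02 ]
 [ 0.641 -0.328  0.02 ]
 [ 0.768 -0.353  0.02 ]]
```

```bash
sed -i 's/<22)/<13)/' m.py; python3 - <<'E'
from m import *
a=camera('top')
for l in lids(a,[(327,182),(331,217),(382,206)],r=14):print(*l)
o=robot.get_obs();R=np.array(o['orientation'])
print(o['clock'],camera('wrist')['mount'])
# tool-axis moves from current to hover over jar at yaw -15.5deg
E
```

```text
[327.  181.8] 242 [17.2 17.6] [ 0.5952 -0.1486  0.085 ]
[331.3 217.3] 256 [17.5 17.9] [ 0.4886 -0.1595  0.085 ]
[382.7 205.5] 238 [16.5 17.8] [ 0.5228 -0.3165  0.085 ]
0.25 [[ 5.33560221e-04 -9.52076322e-01 -3.05860087e-01 -7.76886313e-02]
 [ 2.30128758e-04  3.05860239e-01 -9.52076395e-01 -1.25648061e-01]
 [ 9.99999831e-01  4.37602890e-04  3.82294998e-04  1.69299030e-03]
 [ 0.00000000e+00  0.00000000e+00  0.00000000e+00  1.00000000e+00]]
```

send_rows:
  moves:
    - [0,0,0,-0.122]
    - [0,0,0,-0.122]
    - [0,0,0,-0.122]
    - [0,0,0,-0.122]
    - [0,0,0,-0.122]
    - [0,0,0,-0.122]
    - [0,0,0,-0.122]
    - [0,0,0,-0.122]
  claw: 1

```text
clock: 0.97
tool_pos: [0.1982, -0.5927, 0.2482]
orientation: [[-0.263, -0.0, 0.965], [-0.965, 0.0, -0.263], [-0.0, -1.0, -0.0]]
force: [-0.2, -0.9, -1.5]
width: 0.999
```

```bash
cat >> h.py <<'E'
def go(*targets):
    o=robot.get_obs();R=np.array(o['orientation']);p=np.array(o['tool_pos'])
    z=R[:,2];print('t',o['clock'],'pos',p.round(4),'yaw',np.degrees(np.arctan2(z[1],z[0])).round(2),'tilt',R[2].round(4),'F',np.round(o['force'],2),'w',round(o['width'],3))
    for t in targets: print(t,'-> tool mm',((np.array(t)-p)@R*1000).round(1))
E
python3 - <<'E'
from h import *
go((.525,-.318,.248),(.525,-.318,.055))
E
```

```text
t 0.9667 pos [ 0.1982 -0.5927  0.2482] yaw -15.24 tilt [-1.e-04 -1.e+00 -1.e-04] F [-0.22 -0.91 -1.48] w 0.999
(0.525, -0.318, 0.248) -> tool mm [-3.509e+02  2.000e-01  2.431e+02]
(0.525, -0.318, 0.055) -> tool mm [-350.9  193.2  243.2]
```

send_rows:
  moves:
    - [-30,0,20,0]
    - [-30,0,20,0]
    - [-30,0,20,0]
    - [-30,0,20,0]
    - [-30,0,20,0]
    - [-30,0,20,0]
    - [-30,0,20,0]
    - [-30,0,20,0]

```text
clock: 1.63
tool_pos: [0.4179, -0.4033, 0.2484]
orientation: [[-0.269, 0.0, 0.963], [-0.963, -0.0, -0.269], [0.0, -1.0, 0.0]]
force: [0.8, -1.0, -0.1]
width: 1.002
```

send_rows:
  moves:
    - [-30,0,20,0]
    - [-30,0,20,0]
    - [-30,0,20,0]
    - [-20,0,20,0]
    - [0,10,3,0]
    - [0,0,0,0]

```text
clock: 2.13
tool_pos: [0.5275, -0.3188, 0.2366]
orientation: [[-0.265, -0.001, 0.964], [-0.964, 0.002, -0.265], [-0.001, -1.0, -0.002]]
force: [-0.8, -0.4, -0.6]
width: 1.0
```

```bash
python3 - <<'E'
from h import *
go((.525,-.318,.238),(.525,-.318,.055))
o=robot.get_obs();c=snap('wrist','w1.png')
print(proj(c,[(.525,-.318,.085),(.525,-.318,0.085)+np.array([0,.0275,0])],o))
E
```

```text
t 2.1333 pos [ 0.5275 -0.3188  0.2366] yaw -15.36 tilt [-0.0012 -1.     -0.0016] F [-0.81 -0.35 -0.64] w 1.0
(0.525, -0.318, 0.238) -> tool mm [-0.1 -1.4 -2.6]
(0.525, -0.318, 0.055) -> tool mm [ 1.000e-01  1.816e+02 -2.300e+00]
[[253.31743244 179.4518133 ]
 [244.52702752 148.93616469]]
```

View pics/w1.png

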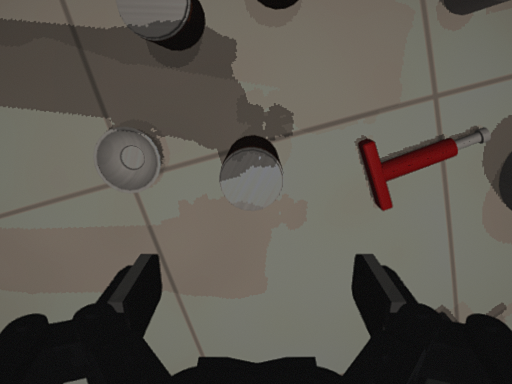

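Wrist view: the lid is centred at about (251,180) and predicted at (253,179), so the estimate is good to about 1 mm. I'll descend and grip.

send_rows:
  moves:
    - [0,35,-2,0]
    - [0,35,-2,0]
    - [0,35,0,0]
    - [0,35,0,0]
    - [0,25,0,0]
    - [0,16,0,0]
    - [0,0,0,0]
    - [0,0,0,0]

```text
clock: 2.85
tool_pos: [0.5211, -0.321, 0.0571]
orientation: [[-0.271, -0.002, 0.963], [-0.963, 0.0, -0.271], [0.0, -1.0, -0.002]]
force: [0.8, 0.6, 0.7]
width: 1.0
```

send_rows:
  moves:
    - [0,0,0,0]
    - [0,0,0,0]
    - [0,0,0,0]
    - [0,0,0,0]
    - [0,0,0,0]
    - [0,0,0,0]
    - [0,0,0,0]
    - [0,0,0,0]
  claw: 0.1

```text
clock: 3.52
tool_pos: [0.5231, -0.3207, 0.0597]
orientation: [[-0.269, 0.002, 0.963], [-0.963, -0.002, -0.269], [0.002, -1.0, 0.003]]
force: [-1.7, -0.3, 7.8]
width: 0.66
```

send_rows:
  moves:
    - [0,-5,0,0]
    - [0,-10,0,0]
    - [0,-10,0,0]
    - [0,-5,0,0]
    - [0,0,0,0]
    - [0,0,0,0]
    - [0,0,0,0]
    - [0,0,0,0]

```text
clock: 4.18
tool_pos: [0.5221, -0.3197, 0.0868]
orientation: [[-0.269, -0.001, 0.963], [-0.963, 0.0, -0.269], [-0.0, -1.0, -0.001]]
force: [-0.5, -0.0, -1.3]
width: 0.658
```

```bash
python3 - <<'E'
from h import *
go((.523,-.318,.055))
E
```

```text
t 4.1833 pos [ 0.5221 -0.3197  0.0868] yaw -15.58 tilt [-2.e-04 -1.e+00 -9.e-04] F [-0.45 -0.01 -1.25] w 0.658
(0.523, -0.318, 0.055) -> tool mm [-1.8 31.8  0.4]
```

−1.3 N means this jar is empty. I'll put it back and go on to the next.

send_rows:
  moves:
    - [0,10,0,0]
    - [0,10,0,0]
    - [0,6,0,0]
    - [0,3,0,0]
    - [0,0,0,0]
    - [0,0,0,0]

```text
clock: 4.68
tool_pos: [0.5217, -0.3194, 0.0597]
orientation: [[-0.269, -0.002, 0.963], [-0.963, 0.0, -0.269], [0.001, -1.0, -0.002]]
force: [-10.0, 5.0, 22.9]
width: 0.661
```

send_rows:
  moves:
    - [0,0,0,0]
    - [0,0,0,0]
    - [0,0,0,0]
    - [0,0,0,0]
    - [0,0,0,0]
    - [0,0,0,0]
    - [0,0,0,0]
  claw: 1

```text
clock: 5.27
tool_pos: [0.5225, -0.3198, 0.0581]
orientation: [[-0.269, -0.0, 0.963], [-0.963, 0.0, -0.269], [-0.0, -1.0, -0.0]]
force: [-0.9, -0.4, 0.1]
width: 1.003
```

send_rows:
  moves:
    - [0,-10,0,0]
    - [0,-20,0,0]
    - [0,-35,0,0]
    - [0,-35,0,0]
    - [0,-30,0,0]
    - [0,0,0,0]

```text
clock: 5.77
tool_pos: [0.5256, -0.3211, 0.196]
orientation: [[-0.269, 0.009, 0.963], [-0.963, -0.005, -0.269], [0.003, -1.0, 0.011]]
force: [1.5, -1.2, -0.3]
width: 1.001
```

```bash
python3 - <<'E'
from h import *
go((.491,-.160,.187),(.491,-.160,.057),(.596,-.150,.187))
E
```

```text
t 5.7667 pos [ 0.5256 -0.3211  0.196 ] yaw -15.59 tilt [ 0.0026 -0.9999  0.0105] F [ 1.51 -1.21 -0.34] w 1.001
(0.491, -0.16, 0.187) -> tool mm [-145.9    7.8  -76.7]
(0.491, -0.16, 0.057) -> tool mm [-146.2  137.8  -78.1]
(0.596, -0.15, 0.187) -> tool mm [-183.7    8.8   21.7]
```

send_rows:
  moves:
    - [-30,0,-16,0]
    - [-30,0,-16,0]
    - [-30,0,-16,0]
    - [-30,0,-16,0]
    - [-26,0,-13,0]
    - [0,0,0,0]
    - [0,0,0,0]

```text
clock: 6.35
tool_pos: [0.4877, -0.1568, 0.1892]
orientation: [[-0.265, 0.001, 0.964], [-0.964, -0.001, -0.265], [0.0, -1.0, 0.001]]
force: [0.8, -0.1, -0.0]
width: 1.001
```

```bash
python3 - <<'E'
from h import *
go((.491,-.160,.060))
E
```

```text
t 6.35 pos [ 0.4877 -0.1568  0.1892] yaw -15.38 tilt [ 3.0e-04 -1.0e+00  1.2e-03] F [ 0.77 -0.14 -0.03] w 1.001
(0.491, -0.16, 0.06) -> tool mm [  2.1 129.2   3.9]
```

send_rows:
  moves:
    - [2,30,3,0]
    - [0,35,0,0]
    - [0,35,0,0]
    - [0,20,0,0]
    - [0,9,0,0]
    - [0,0,0,0]
    - [0,0,0,0]

```text
clock: 6.93
tool_pos: [0.4904, -0.1619, 0.0598]
orientation: [[-0.269, 0.0, 0.963], [-0.963, -0.0, -0.269], [0.0, -1.0, 0.0]]
force: [0.1, -0.4, -0.0]
width: 1.0
```

send_rows:
  moves:
    - [0,0,0,0]
    - [0,0,0,0]
    - [0,0,0,0]
    - [0,0,0,0]
    - [0,0,0,0]
    - [0,0,0,0]
    - [0,0,0,0]
    - [0,0,0,0]
  claw: 0.1

```text
clock: 7.6
tool_pos: [0.4906, -0.1616, 0.0613]
orientation: [[-0.269, 0.002, 0.963], [-0.963, -0.001, -0.269], [0.001, -1.0, 0.002]]
force: [-3.7, 1.0, 11.4]
width: 0.664
```

send_rows:
  moves:
    - [0,-5,0,0]
    - [0,-10,0,0]
    - [0,-10,0,0]
    - [0,-5,0,0]
    - [0,0,0,0]
    - [0,0,0,0]
    - [0,0,0,0]
    - [0,0,0,0]

```text
clock: 8.27
tool_pos: [0.4896, -0.1612, 0.0889]
orientation: [[-0.269, -0.001, 0.963], [-0.963, 0.0, -0.269], [-0.0, -1.0, -0.001]]
force: [-0.5, 0.4, -2.3]
width: 0.664
```

```bash
python3 - <<'E'
from h import *
go((.551,.240,.2),(.596,-.150,.187))
E
```

```text
t 8.2667 pos [ 0.4896 -0.1612  0.0889] yaw -15.59 tilt [-0.e+00 -1.e+00 -8.e-04] F [-0.48  0.45 -2.33] w 0.664
(0.551, 0.24, 0.2) -> tool mm [-402.9 -111.1  -48.7]
(0.596, -0.15, 0.187) -> tool mm [-39.4 -98.2  99.4]
```

−2.3 N: empty too. I'll put it back and lift the third.

send_rows:
  moves:
    - [0,10,0,0]
    - [0,10,0,0]
    - [0,5,0,0]
    - [0,2,0,0]
    - [0,0,0,0]
    - [0,0,0,0]

```text
clock: 8.77
tool_pos: [0.4894, -0.161, 0.0616]
orientation: [[-0.268, -0.001, 0.963], [-0.963, 0.0, -0.268], [0.0, -1.0, -0.001]]
force: [0.9, 0.3, -2.2]
width: 0.667
```

send_rows:
  moves:
    - [0,0,0,0]
    - [0,0,0,0]
    - [0,0,0,0]
    - [0,0,0,0]
    - [0,0,0,0]
    - [0,0,0,0]
    - [0,0,0,0]
  claw: 1

```text
clock: 9.35
tool_pos: [0.4899, -0.1612, 0.0623]
orientation: [[-0.269, 0.0, 0.963], [-0.963, -0.0, -0.269], [0.0, -1.0, 0.0]]
force: [0.7, 0.9, -0.2]
width: 1.0
```

send_rows:
  moves:
    - [0,-10,0,0]
    - [0,-20,0,0]
    - [0,-35,0,0]
    - [0,-35,0,0]
    - [0,-30,0,0]
    - [0,0,0,0]

```text
clock: 9.85
tool_pos: [0.493, -0.1616, 0.199]
orientation: [[-0.269, 0.009, 0.963], [-0.963, -0.003, -0.268], [0.0, -1.0, 0.01]]
force: [1.3, -0.1, 0.1]
width: 0.999
```

send_rows:
  moves:
    - [-13,0,33,0]
    - [-13,0,33,0]
    - [-13,0,33,0]
    - [0,0,0,0]
    - [0,0,0,0]

```text
clock: 10.27
tool_pos: [0.5968, -0.1491, 0.1918]
orientation: [[-0.267, -0.0, 0.964], [-0.964, 0.001, -0.267], [-0.001, -1.0, -0.001]]
force: [-0.9, -0.5, -0.5]
width: 0.999
```

```bash
python3 - <<'E'
from h import *
go((.5965,-.150,.060))
E
```

```text
t 10.2667 pos [ 0.5968 -0.1491  0.1918] yaw -15.49 tilt [-1.1e-03 -1.0e+00 -7.0e-04] F [-0.94 -0.54 -0.48] w 0.999
(0.5965, -0.15, 0.06) -> tool mm [  1.1 131.8   0. ]
```

send_rows:
  moves:
    - [1,30,0,0]
    - [0,35,0,0]
    - [0,35,0,0]
    - [0,20,0,0]
    - [0,12,0,0]
    - [0,0,0,0]
    - [0,0,0,0]

```text
clock: 10.85
tool_pos: [0.5953, -0.1514, 0.0609]
orientation: [[-0.269, -0.0, 0.963], [-0.963, -0.0, -0.269], [0.0, -1.0, -0.0]]
force: [-0.1, 0.1, 0.9]
width: 0.998
```

send_rows:
  moves:
    - [0,0,0,0]
    - [0,0,0,0]
    - [0,0,0,0]
    - [0,0,0,0]
    - [0,0,0,0]
    - [0,0,0,0]
    - [0,0,0,0]
    - [0,0,0,0]
  claw: 0.1

```text
clock: 11.52
tool_pos: [0.5958, -0.1513, 0.0625]
orientation: [[-0.269, 0.001, 0.963], [-0.963, -0.001, -0.269], [0.0, -1.0, 0.002]]
force: [-4.9, 0.8, 9.4]
width: 0.655
```

send_rows:
  moves:
    - [0,-5,0,0]
    - [0,-10,0,0]
    - [0,-10,0,0]
    - [0,-5,0,0]
    - [0,0,0,0]
    - [0,0,0,0]
    - [0,0,0,0]
    - [0,0,0,0]

```text
clock: 12.18
tool_pos: [0.5951, -0.1511, 0.0897]
orientation: [[-0.269, -0.001, 0.963], [-0.963, 0.0, -0.269], [0.0, -1.0, -0.001]]
force: [-0.0, -0.5, -6.6]
width: 0.646
```

```bash
python3 - <<'E'
from h import *
go((.551,.240,.2))
E
```

```text
t 12.1833 pos [ 0.5951 -0.1511  0.0897] yaw -15.58 tilt [ 1.e-04 -1.e+00 -1.e-03] F [-0.02 -0.5  -6.59] w 0.646
(0.551, 0.24, 0.2) -> tool mm [-364.9 -110.2 -147.6]
```

−6.6 N, so this is the full jar. I'll raise it and stop short of the clamp to look.

send_rows:
  moves:
    - [0,-30,0,0]
    - [0,-35,0,0]
    - [0,-35,0,0]
    - [-25,-30,-12,0]
    - [-25,-20,-12,0]
    - [-25,0,-12,0]
    - [-25,0,-12,0]
    - [-25,0,-12,0]

```text
clock: 12.85
tool_pos: [0.5707, -0.0135, 0.2404]
orientation: [[-0.269, 0.0, 0.963], [-0.963, -0.0, -0.269], [0.0, -1.0, 0.0]]
force: [-0.0, -0.6, -5.6]
width: 0.651
```

send_rows:
  moves:
    - [-25,0,-13,0]
    - [-25,0,-13,0]
    - [-25,0,-13,0]
    - [-25,0,-13,0]
    - [-25,0,-13,0]
    - [-25,0,-13,0]
    - [-15,0,-10,0]
    - [0,0,0,0]

```text
clock: 13.52
tool_pos: [0.5285, 0.1736, 0.2402]
orientation: [[-0.262, -0.001, 0.965], [-0.965, 0.003, -0.262], [-0.003, -1.0, -0.002]]
force: [-1.7, -0.5, -5.9]
width: 0.646
```

send_rows:
  moves:
    - [-15,0,0,0]
    - [0,0,0,0]
    - [0,0,0,0]

```text
clock: 13.77
tool_pos: [0.5345, 0.1827, 0.2399]
orientation: [[-0.267, -0.001, 0.964], [-0.964, 0.0, -0.267], [0.0, -1.0, -0.001]]
force: [-0.2, 0.0, -6.8]
width: 0.652
```

```bash
python3 - <<'E'
from h import *
go((.551,.240,.2))
o=robot.get_obs();c=snap('wrist','w2.png')
a=snap('top','top2.png')
im=cv2.imread('pics/top2.png')
cv2.imwrite('pics/w2v.png',np.hstack([cv2.resize(cv2.imread('pics/w2.png'),(480,360)),cv2.resize(im[160:250,165:245],(320,360),interpolation=2)]))
E
```

```text
t 13.7667 pos [0.5345 0.1827 0.2399] yaw -15.51 tilt [ 2.e-04 -1.e+00 -8.e-04] F [-0.18  0.05 -6.77] w 0.652
(0.551, 0.24, 0.2) -> tool mm [-59.7  39.8   0.6]
```

View pics/w2.png

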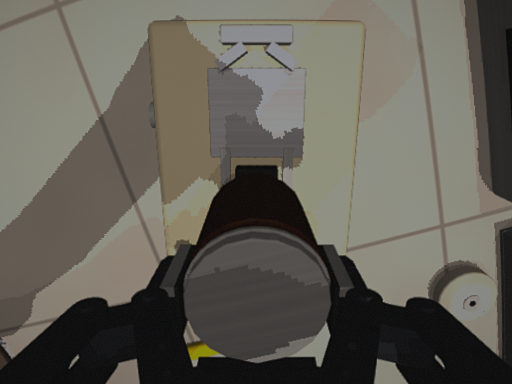

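Wrist view: the plate's corners are at (208,68), (305,68), (303,157) and (211,157), with the fence above at (220–293, 25–70). The jar is held upright.

```bash
python3 - <<'E'
from h import *
o=robot.get_obs();c=camera('wrist')
C=onplane(c,[(208.5,68.5),(305,68.5),(303,157),(211,157)],.094,o)
print(C.round(4),np.linalg.norm(C-np.roll(C,-1,0),axis=1));m=C.mean(0)
y=(C[0]+C[1]-C[2]-C[3])[:2];x=(C[1]+C[2]-C[0]-C[3])[:2]
print('centre',m,'y angle',np.degrees(np.arctan2(y[1],y[0])),'x angle',np.degrees(np.arctan2(x[1],x[0])))
E_=onplane(c,[(149,22),(365,22)],.09,o);print('spinner +y edge',E_,np.linalg.norm(E_[0]-E_[1]),E_.mean(0))
J=onplane(c,[(257,293)],robot.get_obs()['tool_pos'][2]-.0625+.085,o);print('lid',J)
go(m+[0,0,.146-.0,],(m[0],m[1],.1565))
E
```

```text
[[0.5236 0.2779 0.094 ]
 [0.5952 0.2578 0.094 ]
 [0.5776 0.1908 0.094 ]
 [0.5043 0.2113 0.094 ]] [0.07427555 0.06935018 0.07612761 0.06938233]
centre [0.55016132 0.23443134 0.094     ] y angle 74.54078367385833 x angle -15.63495318874346
spinner +y edge [[0.48987515 0.32310528 0.09      ]
 [0.64778182 0.27883705 0.09      ]] 0.1639944856292245 [0.56882848 0.30097116 0.09      ]
lid [[0.53692492 0.18645211 0.26246848]]
t 13.9167 pos [0.5348 0.1812 0.24  ] yaw -15.64 tilt [ 1.e-03 -1.e+00 -4.e-04] F [ 0.43 -0.14 -7.1 ] w 0.644
[0.55016132 0.23443134 0.24      ] -> tool mm [-55.4  -0.1   0.5]
(np.float64(0.5501613198328573), np.float64(0.23443134348409872), 0.1565) -> tool mm [-55.5  83.4   0.5]
```

```bash
python3 - <<'E'
from h import *
b=snap('scene','scene2.png')
im=cv2.imread('pics/top2.png');s=cv2.imread('pics/scene2.png')
z=lambda m,x0,y0,w,h,k:cv2.resize(m[y0:y0+h,x0:x0+w],None,fx=k,fy=k,interpolation=cv2.INTER_CUBIC)
out=np.hstack([z(im,165,165,66,86,6),z(s,210,95,66,86,6)])
cv2.imwrite('pics/c2.png',np.clip(out*1.6,0,255).astype(np.uint8));print(out.shape)
E
```

```text
(516, 792, 3)
```

View pics/c2.png

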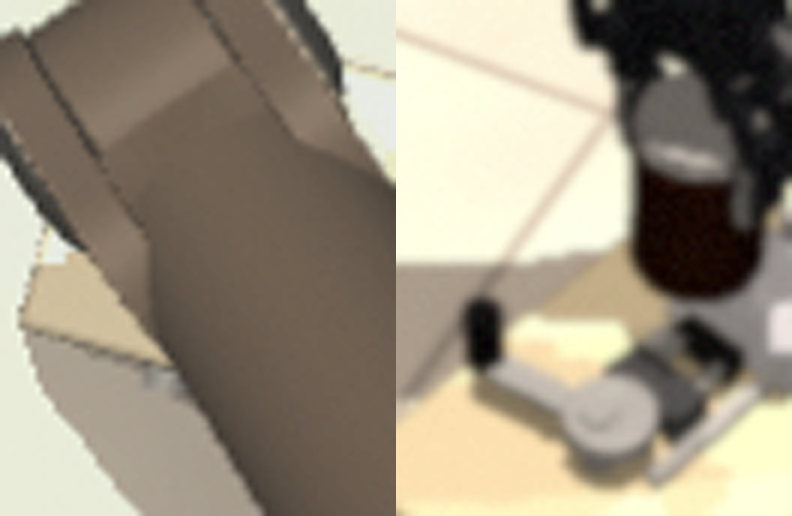

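Scene view: the jar hangs clear, with the knob at about (224,149) and the pivot at (246,164). Move −53 mm along tool x, then lower.

send_rows:
  moves:
    - [-18,0,0,0]
    - [-18,0,0,0]
    - [-17,0,0.5,0]
    - [0,10,0,0]
    - [0,15,0,0]
    - [0,15,0,0]
    - [0,0,0,0]
    - [0,0,0,0]

```text
clock: 14.63
tool_pos: [0.5492, 0.2323, 0.1996]
orientation: [[-0.269, -0.002, 0.963], [-0.963, -0.001, -0.269], [0.001, -1.0, -0.002]]
force: [-0.1, -0.8, -6.6]
width: 0.649
```

```bash
python3 - <<'E'
from h import *
go((.5502,.2344,.1625))
b=snap('scene','scene3.png');s=cv2.imread('pics/scene3.png')
z=lambda m,x0,y0,w,h,k:cv2.resize(m[y0:y0+h,x0:x0+w],None,fx=k,fy=k,interpolation=cv2.INTER_CUBIC)
cv2.imwrite('pics/c3.png',np.clip(z(s,210,90,100,85,7)*1.6,0,255).astype(np.uint8))
E
```

```text
t 14.6333 pos [0.5492 0.2323 0.1996] yaw -15.63 tilt [ 0.0014 -1.     -0.0015] F [-0.09 -0.79 -6.56] w 0.649
(0.5502, 0.2344, 0.1625) -> tool mm [-2.3 37.1  0.4]
```

View pics/c3.png

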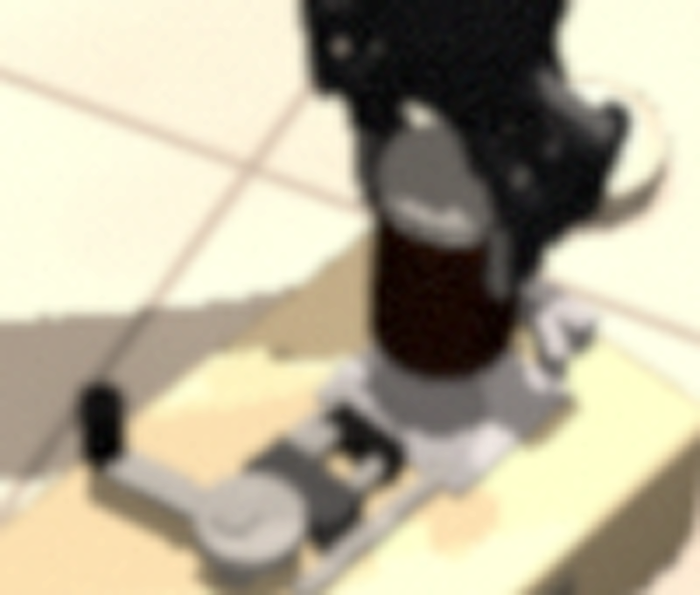

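```bash
python3 - <<'E'
from h import *
b=camera('scene');g=lambda p:(np.array(p,float)+.5)/7-.5+[210,90]
P=onplane(b,[g(p) for p in[(322,388),(458,492),(577,402)]],.094);print(P.round(4),np.linalg.norm(P[0]-P[1]),np.linalg.norm(P[1]-P[2]))
print('plate centre scene',(P[0]+P[2])/2)
Y=np.array([.267,.964]);X=np.array([.964,-.267])
q=(onplane(b,[g((362,428))],.110)[0][:2]);print('pad top front mid approx',q)
# predicted outline of foot circle at TCP xy +d along Y
t=np.linspace(0,2*np.pi,400)
p0=np.array(robot.get_obs()['tool_pos'])
for d in(0,3,6):
    c=p0[:2]+Y*d/1000
    for z,r,n in((p0[2]-.0625,.029,'foot'),(p0[2]+.0225,.0275,'lid')):
        u=(proj(b,np.c_[c[0]+r*np.cos(t),c[1]+r*np.sin(t),np.full(400,z)])-[210,90]+.5)*7-.5
        print(d,n,'u',u[:,0].min().round(),u[:,0].max().round(),'v',u[:,1].min().round(),u[:,1].max().round())
E
```

```text
[[0.5079 0.215  0.094 ]
 [0.5781 0.1925 0.094 ]
 [0.6002 0.2551 0.094 ]] 0.07373288272737265 0.06639570288984233
plate centre scene [0.55402786 0.23507485 0.094     ]
pad top front mid approx [0.53657775 0.19195267]
0 foot u 368.0 519.0 v 263.0 377.0
0 lid u 378.0 529.0 v 109.0 218.0
3 foot u 373.0 524.0 v 259.0 372.0
3 lid u 383.0 535.0 v 105.0 214.0
6 foot u 378.0 529.0 v 255.0 368.0
6 lid u 389.0 540.0 v 100.0 209.0
```

Scene, wrist and top put the plate centre within about 3 mm of (0.551, 0.236). Shift +3 mm along spinner y and +1 mm along x, then lower.

send_rows:
  moves:
    - [-3,10,1,0]
    - [0,12,0,0]
    - [0,8,0,0]
    - [0,5,0,0]
    - [0,3,0,0]
    - [0,2,0,0]
    - [0,0,0,0]
    - [0,0,0,0]

```text
clock: 15.4
tool_pos: [0.5515, 0.236, 0.1605]
orientation: [[-0.269, 0.0, 0.963], [-0.963, 0.0, -0.269], [-0.0, -1.0, 0.0]]
force: [-0.0, 0.7, -6.0]
width: 0.649
```

```bash
python3 - <<'E'
from h import *
go((.551,.236,.1565))
E
```

```text
t 15.4 pos [0.5515 0.236  0.1605] yaw -15.58 tilt [-2.e-04 -1.e+00  2.e-04] F [-0.03  0.69 -6.02] w 0.649
(0.551, 0.236, 0.1565) -> tool mm [ 0.1  4.  -0.5]
```

send_rows:
  moves:
    - [0,2,0,0]
    - [0,0.5,0,0]
    - [0,0,0,0]
    - [0,0,0,0]

```text
clock: 15.73
tool_pos: [0.5514, 0.2359, 0.1579]
orientation: [[-0.269, 0.0, 0.963], [-0.963, 0.0, -0.269], [-0.0, -1.0, 0.0]]
force: [-0.3, -0.1, -6.0]
width: 0.651
```

send_rows:
  moves:
    - [0,1,0,0]
    - [0,0,0,0]
    - [0,0,0,0]

```text
clock: 15.98
tool_pos: [0.5514, 0.2359, 0.1568]
orientation: [[-0.269, 0.0, 0.963], [-0.963, -0.0, -0.269], [0.0, -1.0, 0.0]]
force: [-0.1, 0.4, -6.9]
width: 0.651
```

send_rows:
  moves:
    - [0,0.7,0,0]
    - [0,0,0,0]
    - [0,0,0,0]

```text
clock: 16.23
tool_pos: [0.5514, 0.2361, 0.1567]
orientation: [[-0.269, 0.0, 0.963], [-0.963, 0.0, -0.269], [-0.0, -1.0, 0.0]]
force: [-2.6, -1.2, 1.4]
width: 0.65
```

send_rows:
  moves:
    - [0,0.7,0,0]
    - [0,0,0,0]
    - [0,0,0,0]

```text
clock: 16.48
tool_pos: [0.5514, 0.2361, 0.1566]
orientation: [[-0.269, 0.001, 0.963], [-0.963, 0.0, -0.269], [-0.0, -1.0, 0.001]]
force: [-5.2, -2.7, 7.2]
width: 0.65
```

The jar's foot met the plate at the expected height (0.157 − 0.0625 ≈ 0.094). Release and rise.

send_rows:
  moves:
    - [0,0,0,0]
    - [0,0,0,0]
    - [0,0,0,0]
    - [0,0,0,0]
    - [0,0,0,0]
    - [0,0,0,0]
    - [0,0,0,0]
  claw: 1

```text
clock: 17.07
tool_pos: [0.5514, 0.2359, 0.1553]
orientation: [[-0.269, -0.0, 0.963], [-0.963, 0.0, -0.269], [-0.0, -1.0, -0.0]]
force: [1.0, -0.6, -0.1]
width: 1.001
```

send_rows:
  moves:
    - [0,-10,0,0]
    - [0,-15,0,0]
    - [0,-25,0,0]
    - [0,-30,0,0]
    - [0,-30,0,0]
    - [0,-10,0,0]
    - [0,0,0,0]
    - [0,0,0,0]

```text
clock: 17.73
tool_pos: [0.5514, 0.2359, 0.2759]
orientation: [[-0.269, 0.001, 0.963], [-0.963, 0.0, -0.269], [-0.001, -1.0, 0.001]]
force: [-0.2, -0.7, -0.8]
width: 0.996
```

send_rows:
  moves:
    - [25,0,0,0]
    - [25,0,0,0]
    - [20,0,0,0]
    - [0,0,0,0]
    - [0,0,0,0]

```text
clock: 18.15
tool_pos: [0.532, 0.167, 0.2741]
orientation: [[-0.271, -0.002, 0.963], [-0.963, -0.001, -0.271], [0.002, -1.0, -0.002]]
force: [-0.0, 0.4, 0.6]
width: 1.0
```

```bash
python3 - <<'E'
from h import *
go((.46,.129,.28))
c=snap('wrist','w4.png');snap('scene','scene4.png')
s=cv2.imread('pics/scene4.png');w=cv2.imread('pics/w4.png')
z=lambda m,x0,y0,w,h,k:cv2.resize(m[y0:y0+h,x0:x0+w],None,fx=k,fy=k,interpolation=cv2.INTER_CUBIC)
cv2.imwrite('pics/c4.png',np.hstack([cv2.resize(w,(480,360)),np.clip(z(s,210,90,80,90,4)*1.6,0,255).astype(np.uint8)]))
E
```

```text
t 18.15 pos [0.532  0.167  0.2741] yaw -15.71 tilt [ 0.0016 -1.     -0.0016] F [-0.04  0.44  0.58] w 1.0
(0.46, 0.129, 0.28) -> tool mm [ 56.1  -5.7 -59.1]
```

View pics/c4.png

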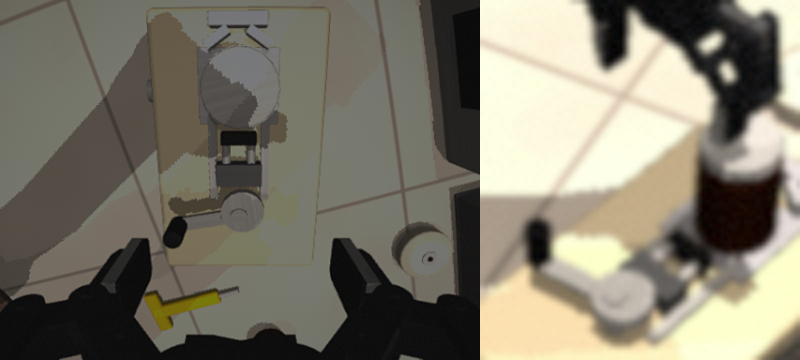

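Wrist view: the jar stands upright between the pad and the fence. In the shown crop the cam disc is at (242,211) and the knob runs from base (183,222) to top (172,239).

```bash
python3 - <<'E'
from h import *
o=robot.get_obs();c=camera('wrist');im=c['pixels'];k=512/480
g=cv2.cvtColor(im,cv2.COLOR_RGB2GRAY)
sub=g[215:285,165:215];m=(sub<22).astype(np.uint8);n,l,st,ce=cv2.connectedComponentsWithStats(m);i=1+np.argmax(st[1:,4]);print('knob blob',ce[i]+[165,215],st[i]);r=cv2.minAreaRect(np.argwhere(l==i)[:,::-1].astype(np.float32));print(r)
e=ce[i]+[165,215]
K1=onplane(c,[e],.136,o)[0];print('knob mid',K1)
h=cv2.HoughCircles(cv2.medianBlur(g,3)[190:260,220:300],cv2.HOUGH_GRADIENT,1,30,param1=60,param2=12,minRadius=15,maxRadius=26);print(h)
for z in(.1,.108):print('pivot',z,onplane(c,[(242*k,211*k)],z,o)[0])
P=np.array([.5511,.2365])-.116*np.array([.268,.9634]);print('pivot from plate',P)
l_=K1[:2]-P;print(np.linalg.norm(l_),'cam',(np.degrees(np.arctan2(l_[1],l_[0]))%360-164.4)*np.pi/180)
E
```

```text
knob blob [186.93989071 249.86520947] [ 10  18  25  33 549]
((22.69999885559082, 34.60000228881836), (18.782970428466797, 34.435447692871094), 26.56505012512207)
knob mid [0.4567735  0.12682984 0.136     ]
[[[38.5 37.5 22.1]]]
pivot 0.1 [0.51975251 0.11808373 0.1       ]
pivot 0.108 [0.52065339 0.12139901 0.108     ]
pivot from plate [0.520012  0.1247456]
0.06327284167769635 cam 0.23932481199469563
```

Plan: cage the knob loosely between the pads with the jaw axis tangential, and push along the arc. First turn to yaw −94° and partly close.

send_rows:
  moves:
    - [0,0,0,0.123]
    - [0,0,0,0.123]
    - [0,0,0,0.123]
    - [0,0,0,0.123]
    - [0,0,0,0.123]
    - [0,0,0,0.123]
    - [0,0,0,0.123]
    - [0,0,0,0.123]
  claw: 0.38

```text
clock: 18.97
tool_pos: [0.5324, 0.1699, 0.2749]
orientation: [[-0.952, -0.001, 0.306], [-0.306, 0.0, -0.952], [0.001, -1.0, -0.001]]
force: [-0.0, -0.4, 0.3]
width: 0.382
```

send_rows:
  moves:
    - [0,0,0,0.123]
    - [0,0,0,0.123]
    - [0,0,0,0.123]
    - [0,0,0,0]
    - [0,0,0,0]

```text
clock: 19.38
tool_pos: [0.5324, 0.1696, 0.275]
orientation: [[-0.999, -0.0, -0.049], [0.049, 0.0, -0.999], [0.0, -1.0, -0.0]]
force: [0.2, -0.1, -1.1]
width: 0.38
```

```bash
python3 - <<'E'
from h import *
go((.4585,.128,.274),(.4585,.128,.144))
E
```

```text
t 19.3833 pos [0.5324 0.1696 0.275 ] yaw -92.78 tilt [ 4.e-04 -1.e+00 -0.e+00] F [ 0.23 -0.1  -1.09] w 0.38
(0.4585, 0.128, 0.274) -> tool mm [71.7  1.1 45.1]
(0.4585, 0.128, 0.144) -> tool mm [ 71.7 131.1  45.1]
```

send_rows:
  moves:
    - [24,20,15,0]
    - [24,25,15,0]
    - [24,25,15,0]
    - [0,10,0,0]
    - [0,0,0,0]
    - [0,0,0,0]

```text
clock: 19.88
tool_pos: [0.4588, 0.128, 0.1957]
orientation: [[-0.999, 0.0, -0.051], [0.051, 0.0, -0.999], [-0.0, -1.0, -0.0]]
force: [-0.0, 0.9, 0.4]
width: 0.378
```

```bash
python3 - <<'E'
from h import *
go((.4585,.128,.144))
o=robot.get_obs();c=snap('wrist','w5.png');print(proj(c,[(.4585,.128,.154),o['tool_pos']],o))
E
```

```text
t 19.8833 pos [0.4588 0.128  0.1957] yaw -92.93 tilt [-2.e-04 -1.e+00 -4.e-04] F [-0.05  0.87  0.45] w 0.378
(0.4585, 0.128, 0.144) -> tool mm [ 0.3 51.7  0. ]
[[253.39947243 236.11069303]
 [252.55496269 276.75011073]]
```

View pics/w5.png

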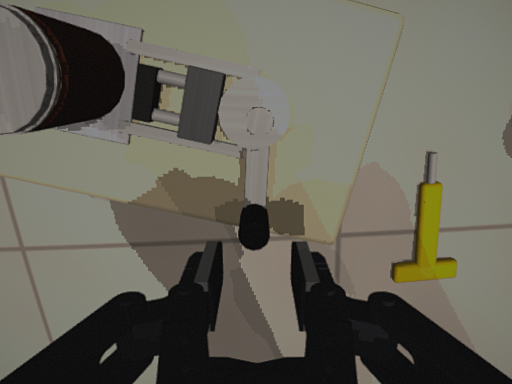

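The knob top is at about (254,234), predicted at (253,236). Descend around the knob and narrow the cage.

send_rows:
  moves:
    - [0,20,0,0]
    - [0,20,0,0]
    - [0,10,0,0]
    - [0,0,0,0]
    - [0,0,0,0]

```text
clock: 20.35
tool_pos: [0.4588, 0.128, 0.1458]
orientation: [[-0.999, 0.0, -0.053], [0.053, 0.0, -0.999], [0.0, -1.0, -0.0]]
force: [0.2, -0.2, 0.1]
width: 0.379
```

send_rows:
  moves:
    - [0,0,0,0]
    - [0,0,0,0]
    - [0,0,0,0]
    - [0,0,0,0]
  claw: 0.3

```text
clock: 20.68
tool_pos: [0.4586, 0.1275, 0.1461]
orientation: [[-0.999, 0.001, -0.054], [0.054, 0.0, -0.999], [-0.001, -1.0, -0.0]]
force: [-0.7, -0.1, 0.5]
width: 0.304
```

```bash
cat > arc.py <<'E'
from h import *
P=np.array([.5185,.1247])
go()
o=robot.get_obs();p=np.array(o['tool_pos'][:2])-P;f=np.array(o['force'][:2])
a=np.arctan2(p[1],p[0]);r=np.linalg.norm(p);t=np.array([-np.sin(a),np.cos(a)]);n=p/r
R=np.array(o['orientation'])
print('r mm',round(r*1e3,1),'cam(tool)',round((a%(2*np.pi))-np.radians(164.4),3),'Ft',round(f@t,2),'Fr',round(f@n,2),'yaw-tangent err deg',round(np.degrees((np.arctan2(R[1,2],R[0,2])-a-np.pi/2+np.pi)%(2*np.pi)-np.pi),1))
E
python3 arc.py
```

```text
t 20.6833 pos [0.4586 0.1275 0.1461] yaw -93.11 tilt [-1.2e-03 -1.0e+00 -3.0e-04] F [-0.71 -0.07  0.52] w 0.304
r mm 60.0 cam(tool) 0.225 Ft 0.1 Fr 0.71 yaw-tangent err deg -0.4
```

send_rows:
  moves:
    - [0,0,3.6,-0.06]
    - [0,0,3.6,-0.06]
    - [0,0,3.6,-0.06]
    - [0,0,3.6,-0.06]
    - [0,0,3.6,-0.06]
    - [0,0,3.6,-0.06]

```text
clock: 21.18
tool_pos: [0.4608, 0.1075, 0.146]
orientation: [[-0.952, 0.002, 0.305], [-0.305, 0.002, -0.952], [-0.002, -1.0, -0.002]]
force: [0.9, 5.0, -0.8]
width: 0.306
```

```bash
python3 arc.py
```

```text
t 21.1833 pos [0.4608 0.1075 0.146 ] yaw -72.25 tilt [-0.0023 -1.     -0.0015] F [ 0.93  5.02 -0.78] w 0.306
r mm 60.2 cam(tool) 0.561 Ft -4.54 Fr -2.33 yaw-tangent err deg 1.2
```

send_rows:
  moves:
    - [0,0,3.6,-0.06]
    - [0,0,3.6,-0.06]
    - [0,0,3.6,-0.06]
    - [0,0,3.6,-0.06]
    - [0,0,3.6,-0.06]
    - [0,0,3.6,-0.06]

```text
clock: 21.68
tool_pos: [0.4701, 0.0884, 0.146]
orientation: [[-0.784, 0.001, 0.621], [-0.621, 0.002, -0.784], [-0.002, -1.0, -0.001]]
force: [0.2, 6.1, -0.2]
width: 0.3
```

```bash
python3 arc.py
```

```text
t 21.6833 pos [0.4701 0.0884 0.146 ] yaw -51.62 tilt [-2.5e-03 -1.0e+00 -9.0e-04] F [ 0.23  6.12 -0.17] w 0.3
r mm 60.5 cam(tool) 0.916 Ft -4.76 Fr -3.86 yaw-tangent err deg 1.5
```

send_rows:
  moves:
    - [0,0,2.4,-0.04]
    - [0,0,2.4,-0.04]

```text
clock: 21.85
tool_pos: [0.473, 0.0849, 0.1459]
orientation: [[-0.732, 0.001, 0.681], [-0.681, 0.002, -0.732], [-0.002, -1.0, -0.001]]
force: [-2.3, 5.9, -0.6]
width: 0.294
```

send_rows:
  moves:
    - [0,0,2.4,-0.04]
    - [0,0,2.4,-0.04]

```text
clock: 22.02
tool_pos: [0.4761, 0.0815, 0.1459]
orientation: [[-0.676, 0.001, 0.737], [-0.737, 0.002, -0.676], [-0.002, -1.0, -0.001]]
force: [-1.6, 5.7, 0.9]
width: 0.302
```

```bash
python3 arc.py
```

```text
t 22.0167 pos [0.4761 0.0815 0.1459] yaw -42.49 tilt [-0.0022 -1.     -0.0011] F [-1.58  5.72  0.91] w 0.302
r mm 60.5 cam(tool) 1.067 Ft -5.14 Fr -2.97 yaw-tangent err deg 2.0
```

send_rows:
  moves:
    - [0,0,2.4,-0.04]
    - [0,0,2.4,-0.04]

```text
clock: 22.18
tool_pos: [0.4796, 0.0784, 0.1459]
orientation: [[-0.614, 0.001, 0.789], [-0.789, 0.002, -0.614], [-0.002, -1.0, -0.001]]
force: [-2.1, 6.4, 1.7]
width: 0.302
```

send_rows:
  moves:
    - [0,0,2.4,-0.04]
    - [0,0,2.4,-0.04]

```text
clock: 22.35
tool_pos: [0.4833, 0.0755, 0.146]
orientation: [[-0.549, 0.0, 0.836], [-0.836, 0.002, -0.549], [-0.002, -1.0, -0.001]]
force: [-2.9, 6.2, 1.8]
width: 0.301
```

```bash
python3 arc.py
```

```text
t 22.35 pos [0.4833 0.0755 0.146 ] yaw -33.32 tilt [-0.002 -1.    -0.001] F [-2.91  6.16  1.81] w 0.301
r mm 60.5 cam(tool) 1.223 Ft -5.95 Fr -3.32 yaw-tangent err deg 2.2
```

send_rows:
  moves:
    - [0,0,2.4,-0.04]
    - [0,0,2.4,-0.04]

```text
clock: 22.52
tool_pos: [0.4873, 0.0729, 0.1459]
orientation: [[-0.481, 0.0, 0.877], [-0.877, 0.002, -0.481], [-0.002, -1.0, -0.001]]
force: [-2.0, 6.0, 3.0]
width: 0.299
```

send_rows:
  moves:
    - [0,0,2.4,-0.04]
    - [0,0,2.4,-0.04]

```text
clock: 22.68
tool_pos: [0.4914, 0.0706, 0.1459]
orientation: [[-0.409, -0.0, 0.912], [-0.912, 0.002, -0.409], [-0.002, -1.0, -0.001]]
force: [-3.3, 6.7, 2.6]
width: 0.298
```

```bash
python3 arc.py
```

```text
t 22.6833 pos [0.4914 0.0706 0.1459] yaw -24.16 tilt [-0.0018 -1.     -0.001 ] F [-3.28  6.73  2.59] w 0.298
r mm 60.5 cam(tool) 1.379 Ft -5.95 Fr -4.55 yaw-tangent err deg 2.4
```

send_rows:
  moves:
    - [-0.5,0,2.4,-0.035]
    - [-0.5,0,2.4,-0.035]

```text
clock: 22.85
tool_pos: [0.4955, 0.0688, 0.1458]
orientation: [[-0.345, -0.002, 0.939], [-0.939, 0.001, -0.345], [0.0, -1.0, -0.002]]
force: [-6.4, 3.3, 5.4]
width: 0.299
```

send_rows:
  moves:
    - [0,0,2.4,-0.04]
    - [0,0,2.4,-0.04]

```text
clock: 23.02
tool_pos: [0.5, 0.0671, 0.1457]
orientation: [[-0.269, -0.002, 0.963], [-0.963, 0.0, -0.269], [0.0, -1.0, -0.002]]
force: [-6.0, 3.4, 5.5]
width: 0.299
```

```bash
python3 arc.py
```

```text
t 23.0167 pos [0.5    0.0671 0.1457] yaw -15.59 tilt [ 1.e-04 -1.e+00 -2.e-03] F [-6.03  3.38  5.47] w 0.299
r mm 60.5 cam(tool) 1.532 Ft -6.77 Fr -1.38 yaw-tangent err deg 2.2
```

send_rows:
  moves:
    - [0,0,2.4,-0.04]
    - [0,0,2.4,-0.04]

```text
clock: 23.18
tool_pos: [0.5046, 0.0658, 0.1457]
orientation: [[-0.191, -0.002, 0.982], [-0.982, 0.0, -0.191], [-0.0, -1.0, -0.002]]
force: [-5.9, 3.6, 5.7]
width: 0.306
```

```bash
python3 arc.py
```

```text
t 23.1833 pos [0.5046 0.0658 0.1457] yaw -11.01 tilt [-0.     -1.     -0.0021] F [-5.85  3.56  5.65] w 0.306
r mm 60.5 cam(tool) 1.611 Ft -6.51 Fr -2.12 yaw-tangent err deg 2.3
```

send_rows:
  moves:
    - [0,-1,2.4,-0.04]
    - [0,-0.5,2.4,-0.04]

```text
clock: 23.35
tool_pos: [0.5085, 0.0649, 0.1464]
orientation: [[-0.112, -0.004, 0.994], [-0.994, 0.0, -0.112], [0.0, -1.0, -0.004]]
force: [-5.4, 3.9, -3.7]
width: 0.303
```

```bash
python3 arc.py
```

```text
t 23.35 pos [0.5085 0.0649 0.1464] yaw -6.42 tilt [ 1.e-04 -1.e+00 -4.e-03] F [-5.42  3.9  -3.73] w 0.303
r mm 60.6 cam(tool) 1.677 Ft -5.99 Fr -2.94 yaw-tangent err deg 3.1
```

Still free-running at about 6 N. Continue.

send_rows:
  moves:
    - [0,0,2.4,-0.035]
    - [0,0,2.4,-0.035]

```text
clock: 23.52
tool_pos: [0.5128, 0.0643, 0.1462]
orientation: [[-0.042, -0.005, 0.999], [-0.999, -0.0, -0.042], [0.0, -1.0, -0.005]]
force: [-8.3, 3.4, 1.0]
width: 0.303
```

```bash
python3 arc.py
```

```text
t 23.5167 pos [0.5128 0.0643 0.1462] yaw -2.43 tilt [ 2.0e-04 -1.0e+00 -5.1e-03] F [-8.32  3.35  0.95] w 0.303
r mm 60.7 cam(tool) 1.748 Ft -8.6 Fr -2.55 yaw-tangent err deg 3.0
```

send_rows:
  moves:
    - [0,0,2.4,-0.04]
    - [0,0,0,0]

```text
clock: 23.68
tool_pos: [0.5153, 0.0641, 0.1462]
orientation: [[-0.002, -0.005, 1.0], [-1.0, -0.0, -0.002], [0.0, -1.0, -0.005]]
force: [-6.1, 2.0, 1.1]
width: 0.303
```

```bash
python3 arc.py
```

```text
t 23.6833 pos [0.5153 0.0641 0.1462] yaw -0.1 tilt [ 1.0e-04 -1.0e+00 -5.1e-03] F [-6.12  1.95  1.14] w 0.303
r mm 60.6 cam(tool) 1.791 Ft -6.21 Fr -1.63 yaw-tangent err deg 2.9
```

send_rows:
  moves:
    - [0,0,2.4,-0.035]

```text
clock: 23.77
tool_pos: [0.517, 0.0642, 0.1462]
orientation: [[0.031, -0.006, 1.0], [-1.0, -0.0, 0.031], [0.0, -1.0, -0.006]]
force: [-8.9, 2.9, 1.4]
width: 0.299
```

send_rows:
  moves:
    - [0,0,2.4,-0.04]

```text
clock: 23.85
tool_pos: [0.5192, 0.0642, 0.1462]
orientation: [[0.072, -0.006, 0.997], [-0.997, -0.001, 0.072], [0.0, -1.0, -0.006]]
force: [-10.5, 1.6, 2.2]
width: 0.299
```

```bash
python3 arc.py
```

```text
t 23.85 pos [0.5192 0.0642 0.1462] yaw 4.15 tilt [ 1.0e-04 -1.0e+00 -6.5e-03] F [-10.48   1.63   2.2 ] w 0.299
r mm 60.5 cam(tool) 1.854 Ft -10.46 Fr -1.75 yaw-tangent err deg 3.5
```

send_rows:
  moves:
    - [0,0,2,-0.03]

```text
clock: 23.93
tool_pos: [0.521, 0.0643, 0.1461]
orientation: [[0.103, -0.007, 0.995], [-0.995, -0.001, 0.103], [-0.0, -1.0, -0.007]]
force: [-11.5, 1.8, 3.5]
width: 0.302
```

```bash
python3 arc.py
```

```text
t 23.9333 pos [0.521  0.0643 0.1461] yaw 5.9 tilt [-0.    -1.    -0.007] F [-11.51   1.83   3.47] w 0.302
r mm 60.5 cam(tool) 1.885 Ft -11.43 Fr -2.31 yaw-tangent err deg 3.5
```

The push is about 5.5–6 N above free-running, so I stop here. Back off, rise and look.

send_rows:
  moves:
    - [0,0,-2,0]
    - [0,0,-2,0]
    - [0,0,0,0]
    - [0,0,0,0]
  claw: 0.42

```text
clock: 24.27
tool_pos: [0.5208, 0.0631, 0.1472]
orientation: [[0.099, 0.001, 0.995], [-0.995, -0.0, 0.099], [0.0, -1.0, 0.001]]
force: [-0.7, 0.5, -0.7]
width: 0.418
```

send_rows:
  moves:
    - [0,-10,0,0]
    - [0,-20,0,0]
    - [0,-35,0,0]
    - [0,-35,0,0]
    - [0,-20,0,0]
    - [0,0,0,0]
    - [0,0,0,0]

```text
clock: 24.85
tool_pos: [0.5213, 0.0634, 0.2688]
orientation: [[0.099, 0.004, 0.995], [-0.995, -0.0, 0.099], [0.001, -1.0, 0.004]]
force: [0.5, -0.2, -0.1]
width: 0.419
```

```bash
python3 - <<'E'
from h import *
go()
snap('wrist','w6.png');snap('scene','s6.png');s=cv2.imread('pics/s6.png');w=cv2.imread('pics/w6.png')
cv2.imwrite('pics/c6.png',np.hstack([cv2.resize(w,(400,300)),np.clip(cv2.resize(s[80:380,100:400],(400,400))[:300]*1.6,0,255).astype(np.uint8)]))
E
```

```text
t 24.85 pos [0.5213 0.0634 0.2688] yaw 5.7 tilt [ 5.0e-04 -1.0e+00  3.6e-03] F [ 0.52 -0.2  -0.11] w 0.419
```

View pics/c6.png

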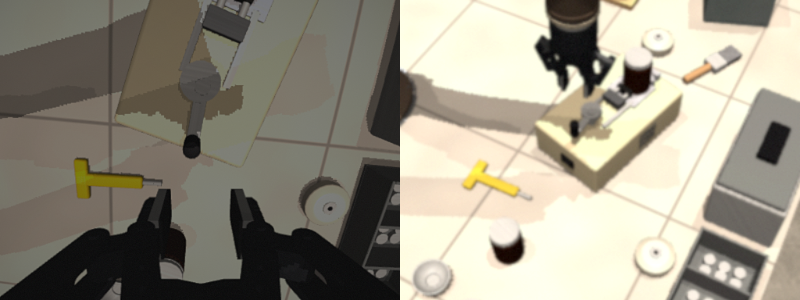

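The lever now points along −y and the jar is upright by the fence. One closer look before handing in.

```bash
python3 - <<'E'
import cv2,numpy as np
s=cv2.imread('pics/s6.png')
z=lambda x0,y0,w,h,k:cv2.resize(s[y0:y0+h,x0:x0+w],None,fx=k,fy=k,interpolation=cv2.INTER_CUBIC)
cv2.imwrite('pics/c7.png',np.clip(np.hstack([z(215,100,80,90,6),z(120,235,80,135,4)])*1.6,0,255).astype(np.uint8))
E
```

```text
(no output)
```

View pics/c7.png

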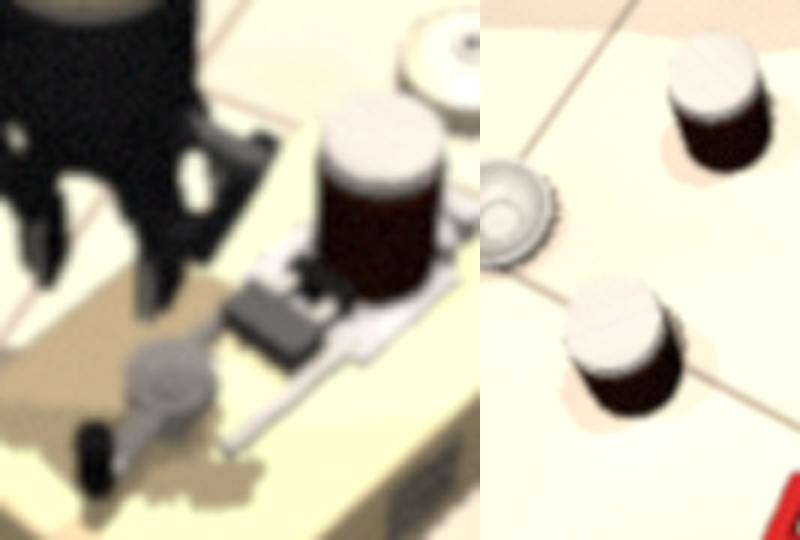

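The pad touches the jar, the jar stands upright against the fence, and both empty jars stand on the table. Handing in.

```bash
python3 -c "
from h import *
go();print(workorder.sign_off())"
```

```text
t 24.95 pos [0.5201 0.063  0.2666] yaw 5.71 tilt [ 3.e-04 -1.e+00 -6.e-04] F [-0.45 -0.21 -0.25] w 0.417
the job is handed in; nothing more can be done
None
```

The full jar is standing in the clamp, drawn against the V fence, and the job is handed in at 25.0 s of the 72 s allowed.

- **Finding the jar:** I lifted all three. Two read 1.3 N and 2.3 N, so I put them back where they stood. The third read 6.6 N, so that is the full one.
- **Placing it:** I stood it on the clamp plate and let go. Its foot met the plate at the expected height, 94 mm above the table.
- **Turning the lever:** The push at the knob ran at about 5–6 N and began to rise near cam 1.7 rad. I stopped at 11.4 N, about 5.5–6 N above free-running, with the tool at 1.88 rad. I then backed off.

**Last checks:**
- The final pictures show the jar upright with the pad against it, and both empty jars upright on the table. Nothing else was seen to have moved, though I did not measure the bystanders' positions.
- The wrist force is near zero, and the robot is touching nothing.
- The squeeze itself I could only infer from the knob force, roughly 20–28 N, which is within the firm range.
- The cameras disagreed by up to 6 mm on the plate's centre, so I used a middle value that stayed within the clamp's play.
- Setting the first empty jar down briefly read 23 N, well under the 120 N wrist limit; it stayed upright.

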